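# Stroke-test a washed glue syringe and sort it

## Task

Test the empty glue syringe that lies in the black cradle: push its plunger gently along until it is fully home, but stop at once if it turns stiff part-way, for then dried glue is stuck inside and it must not be forced. Then lay the syringe in the green-striped wooden rest if the plunger went fully home, or flat in the red reject tray if it turned stiff. Leave the jar, the thread spool and the edge slicker where they are.

Things in the scene. Friction and masses are not known exactly. Their poses are not given: they have to be found in the camera images.
- syringe: loose white syringe lying level, 0.13 kg. Origin on its axis at mid-barrel (grasp here from above); x runs along it to the nozzle, z up. Barrel 34 mm dia, x -50 to +50 mm; rear finger flange 4 mm thick, 56 wide, 20 high; nozzle 8 mm dia, 16 long. Pushed, it first slides 2 to 7 mm to the nose stop. Carried by the barrel, its plunger stays put.
- plunger (a joint): stroke (m), along the syringe's +x: 0 fully out (start), 0.030 fully home on a firm rubber end (about 5 N per mm from 29.5 mm). A clean one slides at 2.5 to 3 N throughout. With dried glue inside (rather over half, unseen) resistance rises from 8, 12 or 16 mm on by 2 N per mm; let go, it springs back a little. Over 20 N on the thumb plate is forcing it.
- thumb_plate: blue upright disc at the plunger's rear end, 30 mm dia, 6 mm thick. Origin at the centre of its outer (rear) face, on the syringe's axis, 45 mm above the bench; its x axis points into the syringe: push along +x. The face is 92 mm behind the syringe's origin at the start, 62 mm when home.
- piston: the plunger's front end, hidden inside the barrel; its origin is that of the syringe plus the plunger's stroke. Not to be touched.
- cradle_seat (a point): fixed black cradle: the point on the resting syringe's axis, 45 mm above the bench, midway between two V saddles (12 mm thick, 30 mm either side, up to 45 mm high); x runs to the nose stop (steel fork, face 51 mm ahead, 56 mm high, 13 mm gap for the nozzle, open on top: lift straight up). Base 130 x 64 x 12 mm.
- ready_seat (a point): fixed light wooden rest with green strips, for good syringes: the point where the middle of the barrel belongs, on the resting syringe's axis, 45 mm above the bench, midway between two V saddles (12 mm thick, 30 mm either side, up to 45 mm high); x runs along the rest, either way round. Base 130 x 64 x 12 mm, no stop.
- reject_tray: fixed red open tray, for stiff syringes: 220 mm (x) by 160 mm (y) outside, 28 mm high, walls 4 mm, floor about 4 mm thick. Origin at the centre of its underside, on the bench. A syringe lying flat in it has its axis about 21 mm above the bench.
- dye_jar: bystander: brown dye jar with a black lid, 52 mm in diameter, 62 mm high, origin at the centre of its underside
- thread_spool: bystander: red thread spool standing up, 44 mm in diameter, 50 mm high, origin at the centre of its underside
- edge_slicker: bystander: dark wooden edge slicker lying flat, 30 x 85 x 20 mm, origin at the centre of its underside
There are look-alikes about, which are no part of the job. What is meant by the part that bears ready_seat is not turquoise, and is the smaller of those in its own colour.

How it is judged (in metres and radians):
On the way:
1. with the syringe in its cradle, the plunger is pushed fully home (28 mm or more of its 30), or until it presses on dried glue inside with at least 2 N more than its ordinary drag (distance between syringe and cradle_seat below 0.015 m and (value of joint plunger above 0.028 m or contact force between piston and syringe above 2 N)), for 0.02 s.
At the end, for the whole second after the job is handed in: Went home: syringe level in the wooden rest (middle within 15 mm along, 5 across, 4 in height; 0.07 rad), plunger at 28 mm or more. Turned stiff: flat in the red tray (middle within 50 mm of its centre along, 55 across; axis below 30 mm), plunger short of 26.5 mm. At rest (((x of syringe in the frame of ready_seat between -0.015 and 0.015 m and y of syringe in the frame of ready_seat between -0.005 and 0.005 m and z of syringe in the frame of ready_seat between -0.004 and 0.004 m and angle between the x axis of syringe and the x axis of ready_seat, either way round below 0.07 rad and value of joint plunger above 0.028 m and linear speed of syringe below 0.02 m/s and velocity of joint plunger below 0.005 m/s) or (x of syringe in the frame of reject_tray between -0.05 and 0.05 m and y of syringe in the frame of reject_tray between -0.055 and 0.055 m and z of syringe in the frame of reject_tray between 0.01 and 0.03 m and value of joint plunger below 0.0265 m and linear speed of syringe below 0.02 m/s and velocity of joint plunger below 0.005 m/s))); the robot touches nothing.
It fails at once if the thumb plate is pressed or squeezed with more than 20 N (plunger forced) (contact force between anything else and thumb_plate above 20 N).
It fails at once if the jar, the spool or the slicker is moved by more than 20 mm (distance of any of dye_jar, thread_spool, edge_slicker from where it was at the start of the episode above 0.02 m).
It also fails if it takes over 54 s, if anything falls off the work surface, if the arm or the gripper's body presses on something with over 40 N, if the wrist force passes 120 N, or if a joint passes its speed limit or range.

## Robot

A 6-joint arm with a two-finger parallel gripper is mounted at the origin on the work surface. World frame = base frame: x ahead of the robot, y to its left, z up, the work surface at z = 0. Lengths are in m, angles in degrees, forces in N, time in s.
With the tool pointing down it reaches from about 0.425 to 0.95 m from the base axis. Payload 3.5 kg.
Tool frame: the origin (TCP) lies at the centre of the arm's flange, where the gripper is bolted on; the fingertips stand ahead of it and the grasp point (between the pads) lies 155 mm ahead of it (ctrl.tips_ahead is the z of the fingertips in the tool frame, in m); z points along the fingers, y is the direction in which the jaws open and shut (so a half turn about z gives the same grasp; the last joint's range is limited). The gripper opens to 85 mm and grips with 20 to 120 N. Pads are 22 mm wide; open, the fingers measure 114 mm over their backs; the gripper's body (76 mm by 85 mm) begins 54 mm behind the grasp point. The pads swing forward as they close: fully open they stand 13 mm farther back than shut.
Start: joints at [58.785, 16.404, 90.338, -0, 73.258, -8.594], TCP at [0.26, 0.623, 0.405] pointing down, gripper open.
Joint ranges: [-158.93, 158.93], [-51.34, 127.21], [12.03, 142.37], [-87.48, 267.48], [13.55, 161.25], [-162.69, 162.69]. Speed limits (degrees/s): [159.86, 159.86, 180, 180, 180, 180].

## Interface

Orientations are given as [roll, pitch, yaw] about the fixed x, y, z axes, in that order (R = Rz(yaw) Ry(pitch) Rx(roll)).
In Python, from workcell import telemetry, vision, finish_job, ctrl gives the robot as it stands.
- The arm moves only by the tool play_rows, never from a script. Its argument "deltas" is a list of rows, each a list of 4 numbers: the shift along the tool's x, y, z in cm, then the turn about the tool's z in degrees. A call has 1 to 5 rows; each row shifts and turns the commanded pose from where the row before left it, along the tool's axes as they then stand; what a row does not reach is not made up. A row lasts 1/10 s, in which the tool goes at most 50 mm and 8.59 degrees, less where a joint would pass 70% of its speed; a pose out of reach is approached as far as the arm can. A call with a gripper value outside its range is refused whole. "grip" is the finger opening in cm, from 0 to 8.54, set as the call begins (left out, the last holds). The fingers move at their own pace and stop on an object; "squeeze" is the grip in N (left out, the last holds). Time passes only in rows, so rows that do not move let the fingers close. It gives the time, the measured TCP pose, the force and the opening at its end, in the units of the state.
- telemetry.get_obs(): the state, without advancing time (a new reading comes with each control period).
- vision.get_image(name): name is "side" or "top"; returns a dict with "frame" (480x640x3 uint8, red, green, blue), "camera_matrix" (3x3 intrinsics, pixels), "eye" and "attitude" of the camera in the world. Camera axes: x right, y down, z forward; pixel columns grow to the right and rows downward; lengths in m; the calibration is good to about 2 mm. A picture is of the moment at which its call begins. There is no depth.
- finish_job(): hands the job in, once; it reports no verdict.
The state is a dict: "clock": time; "joints": joint angles; "qd": joint speeds; "effort": joint torques, N m; "position": TCP position; "eef_rot": TCP orientation; "wrist_force": force on the tool from outside, world axes, zero at the start; "torque": the same for the moment, N m; "width": finger opening in m.
Only numpy, scipy, OpenCV 4.12 (cv2) and the standard library are available. Lean on these libraries where they do the work, as an engineer would, in place of code of your own. Each camera call takes 0.05 s, during which the arm holds its last target.

## Working session

There is one attempt and no reset: what is moved stays moved. The work goes in short steps, Python scripts to look and compute and a tool call to move; the robot and the scene stay as the last step left them, time stands still between calls to the robot, and variables do not carry over. Pictures are saved under pics/ and viewed, and the job is handed in when it is done.

Besides the shell and the picture viewer there is one more tool, called after ">>>" as name(argument=value, ...), one argument or row to a line, values as JSON. play_rows: Moves the arm, as the interface text tells. Its arguments: {"type":"object","properties":{"deltas":{"type":"array"},"grip":{"type":"number"},"squeeze":{"type":"number"}},"required":["deltas"]}

```bash
mkdir -p pics; ls; python3 - <<'E'
from workcell import telemetry, vision, ctrl
import cv2,pickle
print(telemetry.get_obs(), ctrl.tips_ahead)
for n in("top","side"):
    im=vision.get_image(n); pickle.dump(im,open(f"{n}0.pkl","wb"))
    cv2.imwrite(f"pics/{n}0.png",im["frame"][:,:,::-1]); print(n,im["camera_matrix"],im["eye"],im["attitude"])
E
```

```text
pics
{'clock': 0.0, 'joints': array([ 5.87863238e+01,  1.64528124e+01,  9.04240436e+01, -7.80151922e-04,
        7.32588459e+01, -8.59483746e+00]), 'qd': array([ 0.05157284, -0.01032691,  0.04688375, -0.04843918, -0.0445264 ,
        0.06233277]), 'effort': array([ 5.55120241e-04, -4.05986452e+01, -2.92623925e+01, -1.58082994e-04,
        5.81327069e-03,  4.26230272e-06]), 'position': array([0.25944584, 0.62286416, 0.40334233]), 'eef_rot': array([-1.79865710e+02, -1.95419547e-02,  1.57381364e+02]), 'wrist_force': array([0.71325713, 0.32403314, 0.483708  ]), 'torque': array([ 0.0181686 , -0.04368048,  0.0140536 ]), 'width': 0.08534118026822783} 0.1734
top [[438.02530602   0.         319.97858796]
 [  0.         438.02530602 234.98606668]
 [  0.           0.           1.        ]] [0.38664217 0.19681915 1.09537182] [-168.43583302    0.27785631  -91.05642357]
side [[619.41933194   0.         323.65025871]
 [  0.         619.41933194 242.46781095]
 [  0.           0.           1.        ]] [-0.36852479 -0.74031215  1.05145627] [-126.24260817   -0.48539886  -46.59036149]
```

View pics/top0.png

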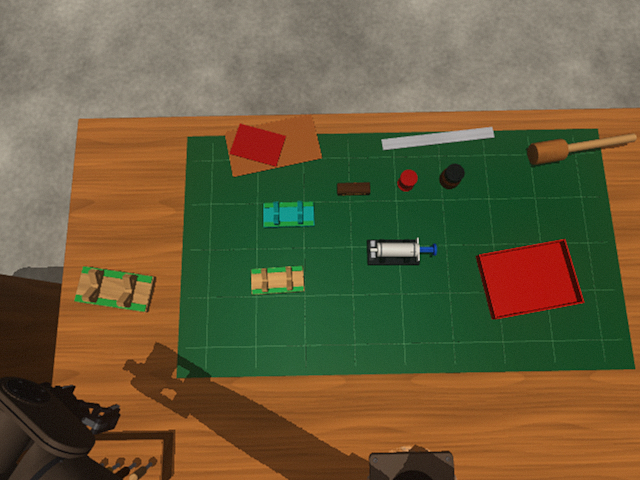

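View pics/side0.png

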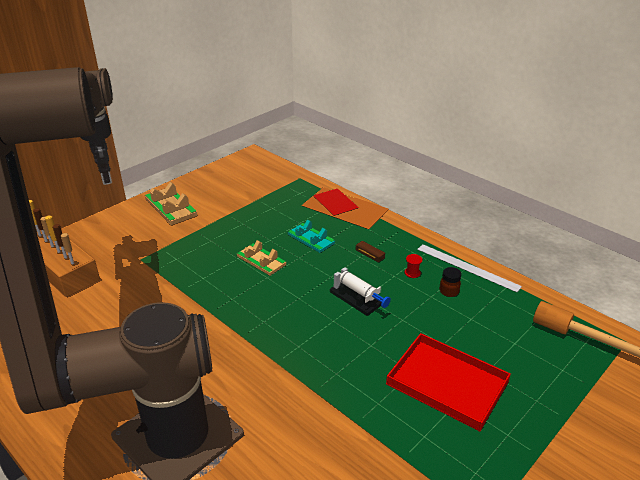

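Candidates in the top image:
- **Rest:** the wood/green one at (277,280), a larger wood/green one at (115,289), and a turquoise one at (289,214). I choose (277,280), as it is the smaller of its colour and not turquoise.
- **Reject tray:** the red tray at (530,280). The red sheet at (258,145) is not it.
- **Syringe:** only one, at (397,250) in the black cradle, with its nozzle to the left and plunger to the right.

Next I check these in close crops.

```bash
cat > h.py <<'E'
import numpy as np,cv2,pickle
from scipy.spatial.transform import Rotation as R
def cam(im):
    K=im["camera_matrix"];Rc=R.from_euler("xyz",im["attitude"],degrees=True).as_matrix();return K,Rc,np.array(im["eye"])
def proj(im,P):
    K,Rc,e=cam(im);p=(np.atleast_2d(P)-e)@Rc@K.T;return p[:,:2]/p[:,2:]
def back(im,uv,z):
    K,Rc,e=cam(im);uv=np.atleast_2d(uv).astype(float);d=np.c_[uv,np.ones(len(uv))]@np.linalg.inv(K).T@Rc.T
    return e+d*((z-e[2])/d[:,2:])
def crop(im,name,x,y,w,h,s):
    c=im["frame"][y:y+h,x:x+w,::-1];cv2.imwrite("pics/"+name,cv2.resize(c,None,fx=s,fy=s,interpolation=cv2.INTER_CUBIC))
E
python3 - <<'E'
from h import *
t=pickle.load(open("top0.pkl","rb"));s=pickle.load(open("side0.pkl","rb"))
crop(t,"c1.png",360,230,90,45,8);crop(s,"c2.png",320,255,80,65,8);crop(t,"c3.png",240,255,80,50,8);crop(s,"c4.png",230,230,64,50,8)
print(back(t,[(397,250),(277,280)],.045),back(t,[(530,280)],.028),back(s,[(262,255)],.02))
E
```

```text
[[0.56078263 0.01161922 0.045     ]
 [0.49345037 0.30304356 0.045     ]] [[ 0.48353906 -0.31032461  0.028     ]] [[0.50018311 0.30173551 0.02      ]]
```

View pics/c1.png

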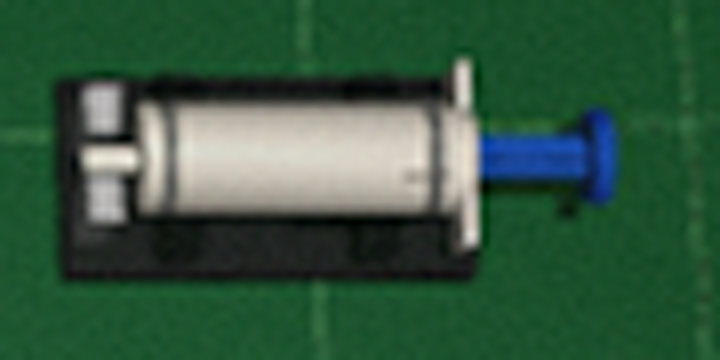

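View pics/c2.png

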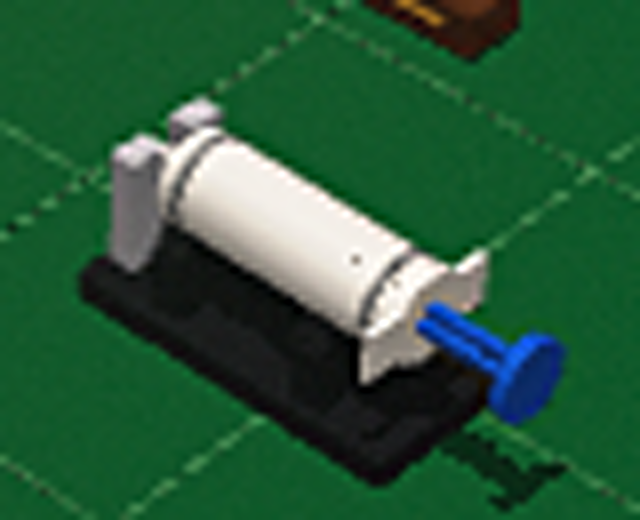

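View pics/c3.png

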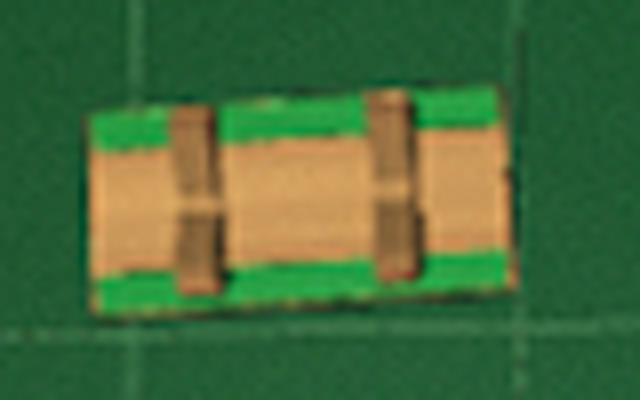

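View pics/c4.png

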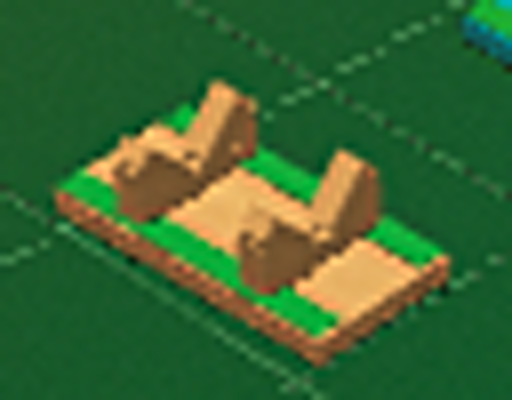

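```bash
cat > a.py <<'E'
from h import *
t=pickle.load(open("top0.pkl","rb"));s=pickle.load(open("side0.pkl","rb"))
def q(im,pts,ox,oy,k,z):
    p=back(im,np.array(pts)/k+[ox,oy]-0.44*0,z);return p
def rep(n,p):
    c=p.mean(0);d=(p[1]-p[0]+p[2]-p[3])/2;w=(p[0]-p[3]+p[1]-p[2])/2
    print(n,c.round(4),"len",np.linalg.norm(d).round(4),np.linalg.norm(w).round(4),"ang",np.degrees(np.arctan2(d[1],d[0])).round(2),np.degrees(np.arctan2(w[1],w[0])).round(2))
rep("rest top",q(t,[(88,112),(502,87),(515,287),(95,315)],240,255,8,.012))
rep("rest side",q(s,[(180,100),(448,262),(320,350),(57,190)],230,230,8,.012))
rep("cradle top",q(t,[(62,80),(470,80),(475,275),(65,275)],360,230,8,.012))
rep("big rest",back(t,[(83,266),(155,276),(152,311),(76,302)],.012))
p=q(t,[(82,158),(612,157)],360,230,8,.045);print("syr axis",p, np.linalg.norm(p[1]-p[0]))
p=q(t,[(140,157),(475,157)],360,230,8,.045);print("barrel",p,np.linalg.norm(p[1]-p[0]))
p=q(s,[(530,380)],320,255,8,.045);print("plate side",p)
rep("tray top",back(t,[(478,255),(566,240),(583,302),(493,318)],.028))
rep("tray side",back(s,[(421,335),(510,377),(482,427),(387,379)],.028))
E
python3 a.py; python3 - <<'E'
import sys;sys.path.insert(0,'.')
from h import *
t=pickle.load(open("top0.pkl","rb"))
import os;os.chdir('.')
crop(t,"c5.png",470,230,120,95,6)
E
```

```text
rest top [0.4969 0.3051 0.012 ] len 0.1291 0.0624 ang -87.45 2.9
rest side [0.4965 0.3017 0.012 ] len 0.1326 0.0636 ang -88.84 5.77
cradle top [0.5611 0.0149 0.012 ] len 0.1278 0.0618 ang -91.1 -1.82
big rest [0.4831 0.7028 0.012 ] len 0.1867 0.0874 ang -98.27 -3.82
syr axis [[ 0.56264823  0.07650923  0.045     ]
 [ 0.55985948 -0.08423232  0.045     ]] 0.1607657363963811
barrel [[ 0.56261684  0.05889564  0.045     ]
 [ 0.56065944 -0.04270833  0.045     ]] 0.10162282233273114
plate side [[ 0.56134981 -0.08186987  0.045     ]]
tray top [ 0.4877 -0.3109  0.028 ] len 0.2228 0.154 ang -81.34 8.01
tray side [ 0.4811 -0.3207  0.028 ] len 0.2172 0.1593 ang -81.59 9.49
```

View pics/c5.png

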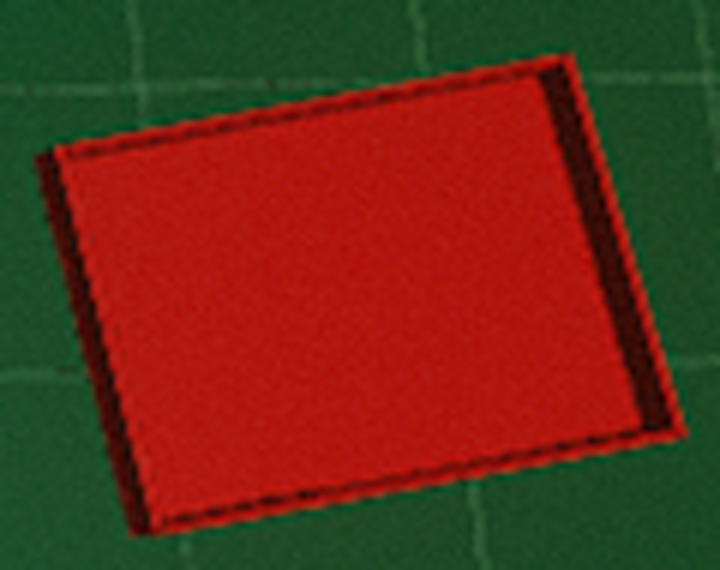

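The crops confirm it. The rest at (277,280) has a 0.130 × 0.063 m base, while the big one is 0.187 m. The syringe axis sits at x≈0.5615, yaw ≈89°, with the plate's rear face at y≈-0.084. I turn the tool first, with the fingers shut.

>>> play_rows(
  deltas=[
    [0, 0, 0, 8.55],
    [0, 0, 0, 8.55],
    [0, 0, 0, 8.55],
    [0, 0, 0, 8.55],
    [0, 0, 0, 8.55],
  ],
  grip=0,
)

```text
clock: 0.6
position: [0.2595, 0.623, 0.4039]
eef_rot: [-179.9, 0.0, 114.3]
wrist_force: [-0.4, 0.1, -0.9]
width: 0.0116
```

>>> play_rows(
  deltas=[
    [0, 0, 0, 8.55],
    [0, 0, 0, 8.55],
    [0, 0, 0, 8.55],
    [0, 0, 0, 0],
    [-2, 0.8, 0, 0],
  ],
)

```text
clock: 1.1
position: [0.2665, 0.6037, 0.4041]
eef_rot: [-180.0, -0.0, 89.3]
wrist_force: [1.2, 0.0, 1.0]
width: -0.0
```

>>> play_rows(
  deltas=[
    [-4.4, 1.8, 0, 0],
    [-4.4, 1.8, 0, 0],
    [-4.4, 1.8, 0, 0],
    [-4.4, 1.8, 0, 0],
    [-4.4, 1.8, 0, 0],
  ],
)

```text
clock: 1.6
position: [0.3534, 0.3796, 0.4045]
eef_rot: [180.0, 0.0, 89.2]
wrist_force: [1.0, 0.0, 1.0]
width: 0.0
```

>>> play_rows(
  deltas=[
    [-4.4, 1.8, 0, 0],
    [-4.4, 1.8, 0, 0],
    [-4.4, 1.8, 0, 0],
    [-4.4, 1.8, 0, 0],
    [-4.4, 1.8, 0, 0],
  ],
)

```text
clock: 2.1
position: [0.4394, 0.158, 0.4048]
eef_rot: [180.0, -0.0, 89.2]
wrist_force: [1.3, -0.5, 0.4]
width: -0.0002
```

>>> play_rows(
  deltas=[
    [-4.4, 1.8, 0, 0],
    [-4.4, 1.8, 0, 0],
    [-4.4, 1.8, 0, 0],
    [-4.4, 1.8, 0, 0],
    [0, 0, 0, 0],
  ],
)

```text
clock: 2.6
position: [0.5094, -0.0218, 0.4047]
eef_rot: [180.0, 0.1, 88.8]
wrist_force: [-0.3, 0.5, -0.5]
width: 0.0002
```

>>> play_rows(
  deltas=[
    [-3.4, 1.77, 0, 0],
    [-3.4, 1.77, 0, 0],
    [-3.4, 1.77, 2, 0],
    [0, 0, 4, 0],
    [0, 0, 4, 0],
  ],
)

```text
clock: 3.1
position: [0.5599, -0.1209, 0.3043]
eef_rot: [179.9, 0.0, 89.1]
wrist_force: [0.4, -1.0, -0.6]
width: -0.0
```

>>> play_rows(
  deltas=[
    [0, 0, 4, 0],
    [0, 0, 3, 0],
    [0, 0, 2, 0],
    [0, 0, 0, 0],
    [0, 0, 0, 0],
  ],
)

```text
clock: 3.6
position: [0.5596, -0.1199, 0.2149]
eef_rot: [-180.0, -0.0, 89.1]
wrist_force: [-0.1, -0.3, -0.4]
width: -0.0005
```

```bash
python3 - <<'E'
from h import *
from workcell import telemetry, vision
o=telemetry.get_obs();print(o["position"],o["eef_rot"],o["wrist_force"])
for n in("top","side"):
    im=vision.get_image(n); pickle.dump(im,open(f"{n}1.pkl","wb"))
    if n=="top":crop(im,"d1.png",360,210,120,80,6)
    else:crop(im,"d2.png",310,220,120,100,6)
E
```

```text
[ 0.55958349 -0.1198561   0.21488569] [-1.79972929e+02 -1.49447509e-02  8.90972172e+01] [-0.10711892 -0.34543401 -0.44191893]
```

View pics/d1.png

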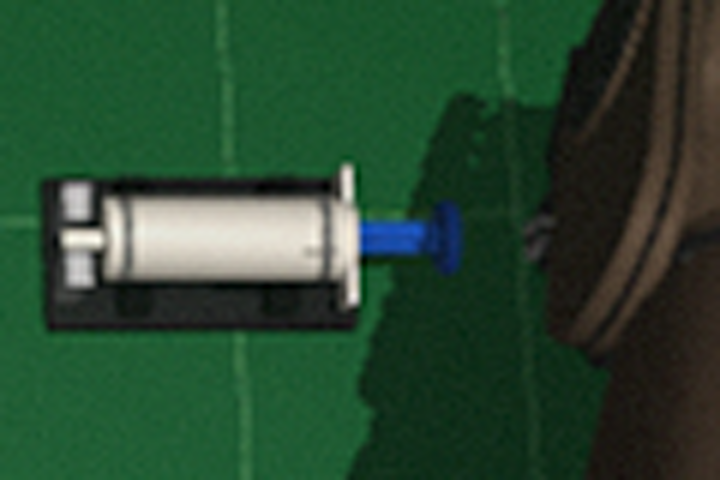

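View pics/d2.png

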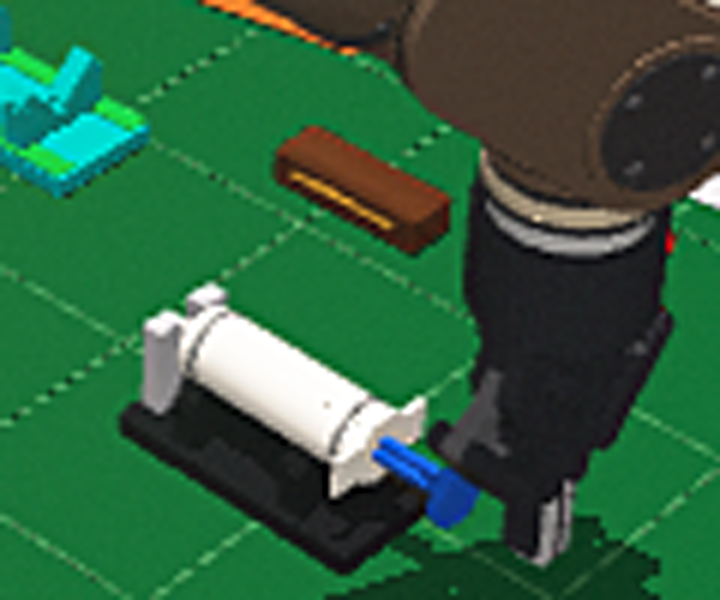

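The top view shows the plate at crop (450,238) and the fingertips at (538,238), so they are in line with a gap of about 2.5 cm. I lower a little and come up to it slowly.

>>> play_rows(
  deltas=[
    [0, 0.1, 0.7, 0],
    [0.5, 0, 0, 0],
    [0.5, 0, 0, 0],
    [0.5, 0, 0, 0],
    [0.2, 0, 0, 0],
  ],
)

```text
clock: 4.2
position: [0.5608, -0.1027, 0.2079]
eef_rot: [180.0, -0.0, 89.0]
wrist_force: [-0.6, 0.1, -0.4]
width: -0.0001
```

>>> play_rows(
  deltas=[
    [0.2, 0, 0, 0],
    [0.2, 0, 0, 0],
    [0.2, 0, 0, 0],
    [0.1, 0, 0, 0],
    [0, 0, 0, 0],
  ],
)

```text
clock: 4.7
position: [0.5609, -0.0963, 0.2077]
eef_rot: [-180.0, -0.0, 89.0]
wrist_force: [0.1, -0.2, -0.2]
width: -0.0001
```

>>> play_rows(
  deltas=[
    [0.1, 0, 0, 0],
    [0.1, 0, 0, 0],
    [0.1, 0, 0, 0],
    [0.1, 0, 0, 0],
  ],
)

```text
clock: 5.1
position: [0.561, -0.0924, 0.2077]
eef_rot: [-180.0, 0.0, 89.0]
wrist_force: [0.0, 0.2, 0.2]
width: -0.0004
```

>>> play_rows(
  deltas=[
    [0.1, 0, 0, 0],
    [0.1, 0, 0, 0],
    [0.1, 0, 0, 0],
  ],
)

```text
clock: 5.4
position: [0.561, -0.0895, 0.2077]
eef_rot: [-180.0, 0.0, 89.0]
wrist_force: [-0.3, -1.8, 0.1]
width: 0.0001
```

>>> play_rows(
  deltas=[
    [0.1, 0, 0, 0],
    [0.1, 0, 0, 0],
  ],
)

```text
clock: 5.6
position: [0.5611, -0.0874, 0.2078]
eef_rot: [180.0, 0.0, 89.0]
wrist_force: [-0.4, -1.3, -0.1]
width: 0.0003
```

>>> play_rows(
  deltas=[
    [0.1, 0, 0, 0],
    [0.1, 0, 0, 0],
  ],
)

```text
clock: 5.8
position: [0.5611, -0.0854, 0.2078]
eef_rot: [180.0, 0.0, 89.0]
wrist_force: [0.0, -2.5, -0.3]
width: 0.0003
```

>>> play_rows(
  deltas=[
    [0.1, 0, 0, 0],
    [0.1, 0, 0, 0],
  ],
)

```text
clock: 6.0
position: [0.5612, -0.0835, 0.2078]
eef_rot: [180.0, 0.0, 89.0]
wrist_force: [0.2, -3.3, 0.1]
width: 0.0001
```

>>> play_rows(
  deltas=[
    [0.1, 0, 0, 0],
    [0.1, 0, 0, 0],
  ],
)

```text
clock: 6.2
position: [0.5612, -0.0814, 0.2078]
eef_rot: [180.0, 0.0, 89.0]
wrist_force: [0.9, -1.9, 0.2]
width: 0.0
```

>>> play_rows(
  deltas=[
    [0.1, 0, 0, 0],
    [0.1, 0, 0, 0],
  ],
)

```text
clock: 6.4
position: [0.5612, -0.0793, 0.2078]
eef_rot: [180.0, 0.0, 89.0]
wrist_force: [0.2, -2.4, -0.1]
width: -0.0001
```

>>> play_rows(
  deltas=[
    [0.1, 0, 0, 0],
    [0.1, 0, 0, 0],
  ],
)

```text
clock: 6.6
position: [0.5612, -0.0773, 0.2077]
eef_rot: [-180.0, 0.0, 89.0]
wrist_force: [-0.2, -2.3, 0.3]
width: -0.0002
```

>>> play_rows(
  deltas=[
    [0.1, 0, 0, 0],
    [0.1, 0, 0, 0],
  ],
)

```text
clock: 6.8
position: [0.5613, -0.0753, 0.2077]
eef_rot: [-180.0, 0.0, 89.0]
wrist_force: [-0.6, -2.4, 0.2]
width: -0.0
```

>>> play_rows(
  deltas=[
    [0.1, 0, 0, 0],
    [0.1, 0, 0, 0],
  ],
)

```text
clock: 7.0
position: [0.5613, -0.0733, 0.2078]
eef_rot: [180.0, -0.0, 89.0]
wrist_force: [-0.1, -1.9, -0.5]
width: -0.0001
```

>>> play_rows(
  deltas=[
    [0.1, 0, 0, 0],
    [0.1, 0, 0, 0],
  ],
)

```text
clock: 7.2
position: [0.5614, -0.0713, 0.2077]
eef_rot: [180.0, 0.0, 89.0]
wrist_force: [-0.4, -2.8, 0.5]
width: 0.0002
```

>>> play_rows(
  deltas=[
    [0.1, 0, 0, 0],
    [0.1, 0, 0, 0],
  ],
)

```text
clock: 7.4
position: [0.5614, -0.0693, 0.2077]
eef_rot: [-180.0, 0.0, 89.0]
wrist_force: [-0.5, -3.2, 1.1]
width: -0.0
```

>>> play_rows(
  deltas=[
    [0.1, 0, 0, 0],
    [0.1, 0, 0, 0],
  ],
)

```text
clock: 7.6
position: [0.5614, -0.0673, 0.2078]
eef_rot: [180.0, 0.0, 89.0]
wrist_force: [-0.5, -2.6, -0.3]
width: 0.0002
```

```bash
python3 - <<'E'
from h import *
from workcell import telemetry, vision
o=telemetry.get_obs();print(o["position"],o["wrist_force"])
for n in("top","side"):
    im=vision.get_image(n); pickle.dump(im,open(f"{n}2.pkl","wb"))
    if n=="top":crop(im,"e1.png",360,210,120,80,6)
    else:crop(im,"e2.png",310,220,120,100,6)
E
```

```text
[ 0.56144471 -0.06733841  0.20775788] [-0.5375803  -2.56611335 -0.34020885]
```

View pics/e2.png

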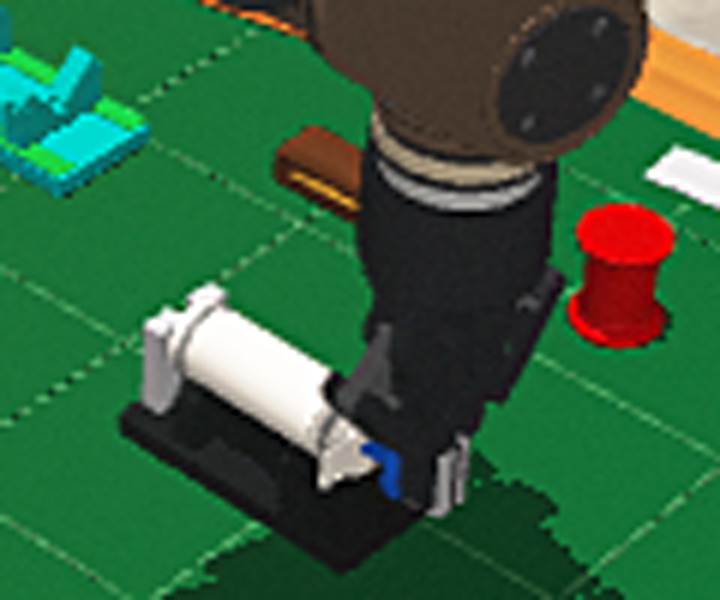

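The syringe is on its stop, the plunger is more than half in, and the drag stays at about 2.5 N. I continue in small steps.

>>> play_rows(
  deltas=[
    [0.1, 0, 0, 0],
    [0.1, 0, 0, 0],
  ],
)

```text
clock: 7.9
position: [0.5615, -0.0654, 0.2077]
eef_rot: [-180.0, 0.0, 89.0]
wrist_force: [-0.2, -2.9, 0.7]
width: 0.0002
```

>>> play_rows(
  deltas=[
    [0.1, 0, 0, 0],
    [0.1, 0, 0, 0],
  ],
)

```text
clock: 8.1
position: [0.5615, -0.0633, 0.2077]
eef_rot: [-180.0, 0.0, 89.0]
wrist_force: [-0.2, -2.8, 0.9]
width: -0.0003
```

>>> play_rows(
  deltas=[
    [0.1, 0, 0, 0],
    [0.1, 0, 0, 0],
  ],
)

```text
clock: 8.3
position: [0.5615, -0.0613, 0.2077]
eef_rot: [-180.0, -0.0, 89.0]
wrist_force: [-0.2, -2.7, 1.2]
width: -0.0001
```

>>> play_rows(
  deltas=[
    [0.1, 0, 0, 0],
  ],
)

```text
clock: 8.4
position: [0.5616, -0.0603, 0.2077]
eef_rot: [-180.0, -0.0, 89.0]
wrist_force: [-0.8, -1.8, 0.2]
width: 0.0001
```

>>> play_rows(
  deltas=[
    [0.1, 0, 0, 0],
  ],
)

```text
clock: 8.5
position: [0.5616, -0.0593, 0.2077]
eef_rot: [-180.0, 0.0, 89.0]
wrist_force: [-1.1, -2.7, 0.5]
width: -0.0
```

>>> play_rows(
  deltas=[
    [0.1, 0, 0, 0],
  ],
)

```text
clock: 8.6
position: [0.5616, -0.0583, 0.2077]
eef_rot: [-180.0, -0.0, 89.0]
wrist_force: [-0.7, -3.0, 0.4]
width: 0.0002
```

>>> play_rows(
  deltas=[
    [0.1, 0, 0, 0],
  ],
)

```text
clock: 8.7
position: [0.5616, -0.0573, 0.2077]
eef_rot: [-180.0, -0.0, 89.0]
wrist_force: [-0.5, -2.8, 0.3]
width: -0.0001
```

>>> play_rows(
  deltas=[
    [0.1, 0, 0, 0],
  ],
)

```text
clock: 8.8
position: [0.5616, -0.0563, 0.2077]
eef_rot: [-180.0, -0.0, 89.0]
wrist_force: [-0.0, -2.8, 0.9]
width: 0.0002
```

>>> play_rows(
  deltas=[
    [0.1, 0, 0, 0],
  ],
)

```text
clock: 8.9
position: [0.5616, -0.0554, 0.2077]
eef_rot: [180.0, 0.0, 89.0]
wrist_force: [-0.8, -4.4, 0.4]
width: -0.0001
```

>>> play_rows(
  deltas=[
    [0.1, 0, 0, 0],
  ],
)

```text
clock: 9.0
position: [0.5617, -0.0548, 0.2078]
eef_rot: [180.0, 0.1, 89.0]
wrist_force: [-0.6, -6.6, -0.3]
width: -0.0002
```

>>> play_rows(
  deltas=[
    [0, 0, 0, 0],
    [0, 0, 0, 0],
  ],
)

```text
clock: 9.2
position: [0.5617, -0.0548, 0.2078]
eef_rot: [180.0, 0.1, 89.0]
wrist_force: [-0.9, -4.2, -1.0]
width: 0.0001
```

>>> play_rows(
  deltas=[
    [-1, 0, 0, 0],
    [-3, 0, 0, 0],
    [-3, 0, 0, 0],
    [0, 0, -4, 0],
    [0, 0, -3, 0],
  ],
)

```text
clock: 9.7
position: [0.5603, -0.1254, 0.2781]
eef_rot: [-179.9, -0.1, 88.8]
wrist_force: [0.3, -0.8, 0.6]
width: 0.0001
```

```bash
python3 - <<'E'
from h import *
from workcell import telemetry, vision
o=telemetry.get_obs();print(o["position"],o["wrist_force"])
for n in("top","side"):
    im=vision.get_image(n); pickle.dump(im,open(f"{n}3.pkl","wb"))
    if n=="top":crop(im,"f1.png",360,230,90,45,8)
    else:crop(im,"f2.png",320,255,80,65,8)
E
```

```text
[ 0.56029615 -0.12536865  0.27806526] [ 0.32262852 -0.83576725  0.63576684]
```

View pics/f1.png

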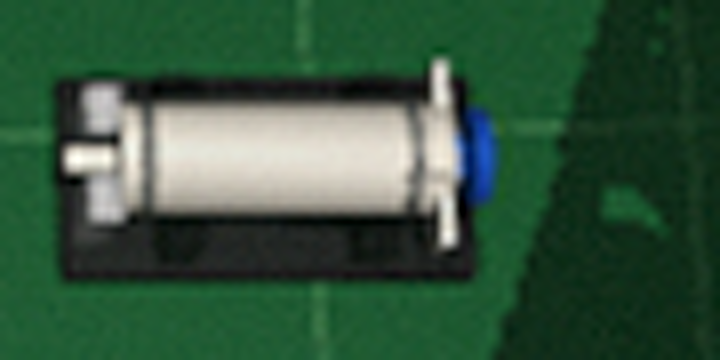

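View pics/f2.png

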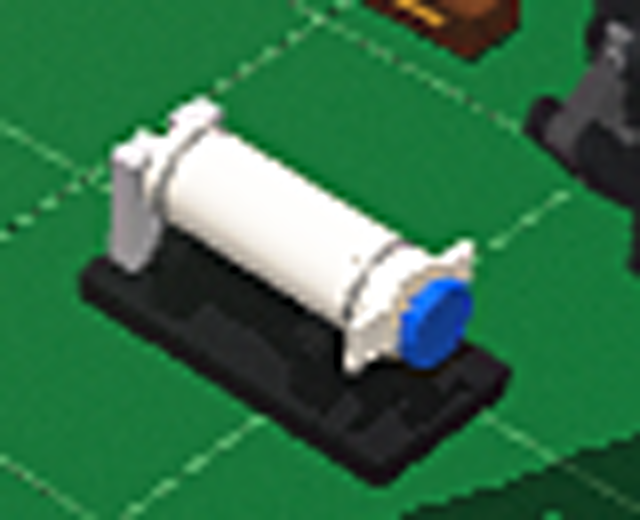

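The plunger is home: the blue plate has its front against the flange at crop f1 (480,157), and the nozzle is in the fork. Next I compute the stroke and the grasp and place poses.

```bash
python3 - <<'E'
from h import *
t=pickle.load(open("top3.pkl","rb"));s=pickle.load(open("side3.pkl","rb"))
f=lambda p,ox,oy,z,im=t: back(im,np.array(p)/8+[ox,oy],z)
print("nozzle tip, plate",f([(62,158),(495,157)],360,230,.045))
print("barrel front, flange rear",f([(122,157),(452,157)],360,230,.045))
print("side plate centre face",f([(436,325)],320,255,.045,s))
print("V bottoms",f([(197,203),(393,189)],240,255,.021), "saddle tops", f([(195,106),(390,91)],240,255,.045),f([(200,292),(400,278)],240,255,.045))
# check overlay: predicted seat projections
for c in [(.4969,.3045)]:
    a=np.radians(92.7);d=np.array([np.cos(a),np.sin(a)]);n=np.array([-d[1],d[0]])
    P=[[*(np.array(c)+i*.065*d+j*.032*n),.012] for i in(-1,1) for j in(-1,1)]
    for nm,im in(("t",t),("s",s)): print(nm,proj(im,P).round(1).tolist())
E
```

```text
nozzle tip, plate [[ 0.56276515  0.08257879  0.045     ]
 [ 0.56054264 -0.04877122  0.045     ]]
barrel front, flange rear [[ 0.56272207  0.06435766  0.045     ]
 [ 0.56079377 -0.03573558  0.045     ]]
side plate centre face [[ 0.56104634 -0.04510923  0.045     ]]
V bottoms [[0.49554567 0.33583644 0.021     ]
 [0.49870199 0.27570568 0.021     ]] saddle tops [[0.5223617  0.33353607 0.045     ]
 [0.52578956 0.27472098 0.045     ]] [[0.46655415 0.3316525  0.045     ]
 [0.46958784 0.27196873 0.045     ]]
t [[303.2, 265.4], [304.7, 291.2], [251.1, 268.8], [252.0, 294.7]]
s [[285.8, 261.7], [269.2, 272.8], [252.5, 243.0], [235.8, 253.2]]
```

>>> play_rows(
  deltas=[
    [3.5, 0, 0, 0],
    [3.5, 0, 0, 0],
    [3.5, 0, 0, 0],
    [3.54, -0.1, 0, 0],
    [0, 0, 0, 0],
  ],
  grip=7,
  squeeze=30,
)

```text
clock: 10.3
position: [0.5611, 0.0195, 0.2765]
eef_rot: [-179.9, -0.1, 89.2]
wrist_force: [0.4, -0.9, 0.2]
width: 0.0699
```

>>> play_rows(
  deltas=[
    [0, 0, 3, 0],
    [0, 0, 3, 0],
    [0, 0, 1.5, 0],
    [0, 0, 0.3, 0],
    [0, 0, 0, 0],
  ],
)

```text
clock: 10.8
position: [0.562, 0.0156, 0.1994]
eef_rot: [-179.9, -0.0, 88.9]
wrist_force: [0.3, 0.4, 0.5]
width: 0.0701
```

```bash
python3 - <<'E'
from h import *
from workcell import telemetry, vision
o=telemetry.get_obs();print(o["position"],o["eef_rot"],o["wrist_force"])
im=vision.get_image("side");crop(im,"g2.png",310,220,120,100,6)
E
```

```text
[0.56198676 0.01557431 0.1994208 ] [-1.79948201e+02 -1.74266741e-02  8.89429883e+01] [0.33042715 0.35602748 0.50558393]
```

View pics/g2.png

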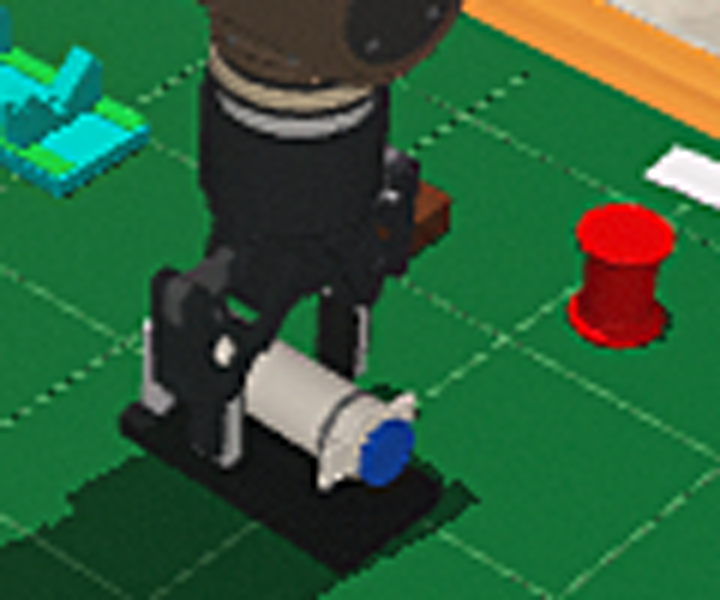

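The fingers straddle the barrel between the saddles, with nothing touching. I close, then lift straight up.

>>> play_rows(
  deltas=[
    [0, 0, 0, 0],
    [0, 0, 0, 0],
    [0, 0, 0, 0],
    [0, 0, 0, 0],
    [0, 0, 0, 0],
  ],
  grip=2,
  squeeze=35,
)

```text
clock: 11.35
position: [0.5632, 0.0158, 0.2014]
eef_rot: [179.7, 0.0, 89.0]
wrist_force: [3.6, -0.2, 3.9]
width: 0.033
```

>>> play_rows(
  deltas=[
    [0, 0, -1, 0],
    [0, 0, -2, 0],
    [0, 0, -3, 0],
    [0, 0, -3, 0],
    [0, 0, 0, 0],
  ],
)

```text
clock: 11.85
position: [0.5626, 0.016, 0.2938]
eef_rot: [179.7, 0.0, 89.0]
wrist_force: [1.2, -1.1, -0.8]
width: 0.0328
```

>>> play_rows(
  deltas=[
    [2.1, -0.5, -0.5, 0],
    [4.1, -1, 0, 0],
    [4.1, -1, 0, 0],
    [4.1, -1, 0, 0],
    [4.1, -1, 0, 0],
  ],
)

```text
clock: 12.35
position: [0.5184, 0.203, 0.2924]
eef_rot: [-179.7, 0.1, 89.0]
wrist_force: [0.8, 0.4, -1.6]
width: 0.0327
```

>>> play_rows(
  deltas=[
    [4.1, -1, 0, 0],
    [4.1, -1, 0, 0],
    [2, -0.6, 0, -4],
    [0, 0, 0, 0],
    [0, 0, 0, 0],
  ],
)

```text
clock: 12.85
position: [0.4951, 0.3041, 0.2928]
eef_rot: [-179.8, 0.1, 93.0]
wrist_force: [0.6, -0.0, -0.4]
width: 0.0329
```

```bash
python3 - <<'E'
from h import *
from workcell import telemetry, vision
o=telemetry.get_obs();print(o["position"],o["eef_rot"],o["wrist_force"])
im=vision.get_image("side");crop(im,"i2.png",200,150,130,130,5);pickle.dump(im,open("side4.pkl","wb"))
im=vision.get_image("top");crop(im,"i1.png",220,210,120,100,6)
E
```

```text
[0.49505474 0.30408591 0.29279684] [-1.79767578e+02  1.11880293e-01  9.30084363e+01] [ 0.60749009 -0.02584476 -0.41147369]
```

View pics/i2.png

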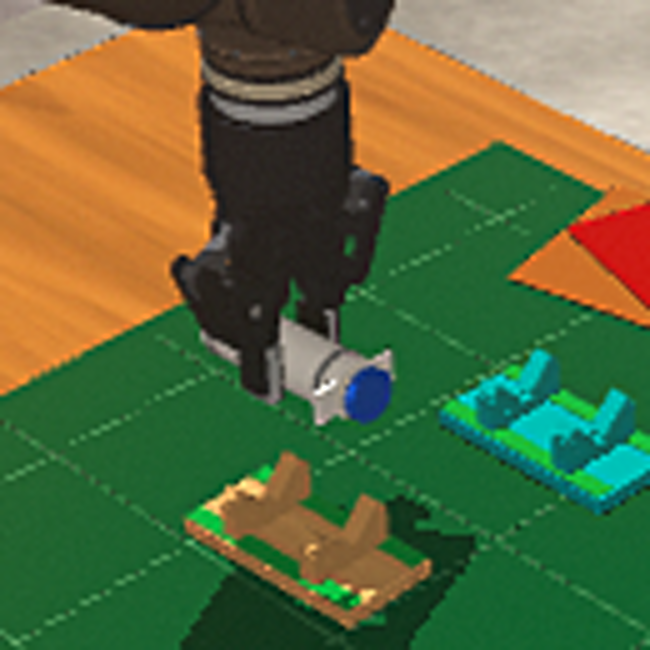

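View pics/i1.png

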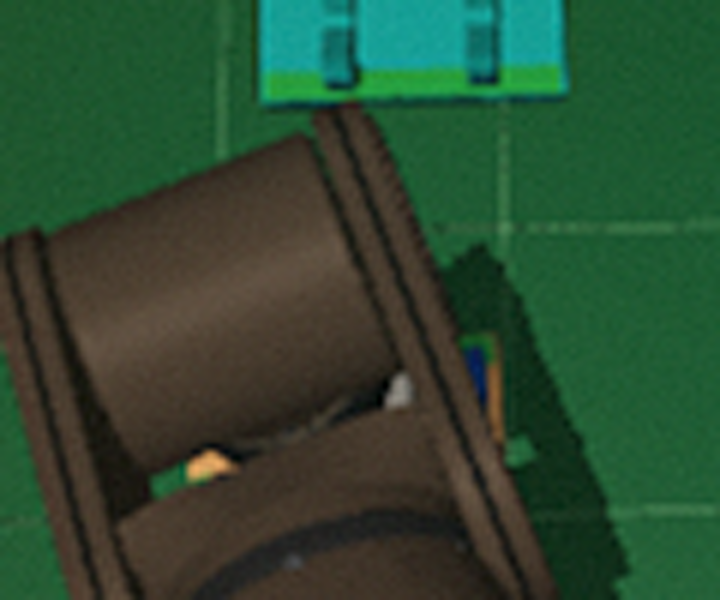

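```bash
python3 - <<'E'
from h import *
im=pickle.load(open("side4.pkl","rb"))
print(back(im,[(273.6,229)],.1364))
a=np.radians(93);print("expected",np.array([.495,.3041])-.062*np.array([np.cos(a),np.sin(a)]))
E
```

```text
[[0.49669927 0.24471258 0.1364    ]]
expected [0.49824483 0.24218497]
```

>>> play_rows(
  deltas=[
    [-0.1, 0.15, 1, 0],
    [0, 0, 2.5, 0],
    [0, 0, 2.5, 0],
    [0, 0, 1.5, 0],
    [0, 0, 0.5, 0],
  ],
)

```text
clock: 13.45
position: [0.497, 0.3022, 0.212]
eef_rot: [-179.7, 0.1, 92.9]
wrist_force: [-0.4, -0.1, -1.7]
width: 0.033
```

>>> play_rows(
  deltas=[
    [0, 0, 0.4, 0],
    [0, 0, 0.2, 0],
    [0, 0, 0.1, 0],
    [0, 0, 0, 0],
  ],
)

```text
clock: 13.85
position: [0.4979, 0.3035, 0.2086]
eef_rot: [179.9, -0.0, 93.0]
wrist_force: [-0.7, 0.6, -0.6]
width: 0.033
```

>>> play_rows(
  deltas=[
    [0, 0, 0.1, 0],
    [0, 0, 0, 0],
  ],
)

```text
clock: 14.05
position: [0.4977, 0.3034, 0.2071]
eef_rot: [180.0, -0.0, 93.0]
wrist_force: [0.3, 0.3, -1.1]
width: 0.0329
```

```bash
python3 - <<'E'
from h import *
from workcell import telemetry, vision
o=telemetry.get_obs();print(o["position"],o["eef_rot"],o["wrist_force"],o["torque"])
im=vision.get_image("side");crop(im,"j2.png",210,200,100,100,6)
im=vision.get_image("top");crop(im,"j1.png",220,230,120,90,6)
E
```

```text
[0.49765326 0.30337366 0.20706667] [ 1.79966315e+02 -9.69889244e-03  9.29860694e+01] [ 0.32980331  0.31653543 -1.08757227] [0.0133246  0.01353202 0.03208821]
```

View pics/j2.png

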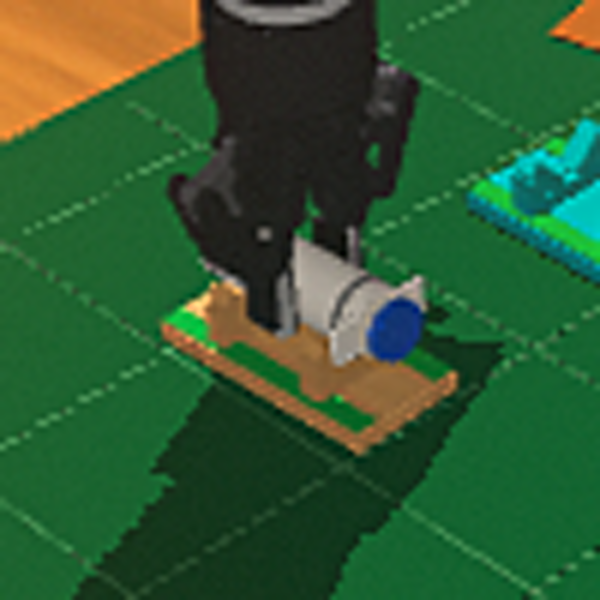

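>>> play_rows(
  deltas=[
    [0, -0.05, 0.2, 0],
    [0, 0, 0.1, 0],
    [0, 0, 0.1, 0],
    [0, 0, 0, 0],
  ],
)

```text
clock: 14.55
position: [0.4977, 0.3034, 0.2034]
eef_rot: [179.9, -0.0, 93.0]
wrist_force: [1.4, -0.6, 1.5]
width: 0.0326
```

>>> play_rows(
  deltas=[
    [0, 0, 0.1, 0],
    [0, 0, 0, 0],
  ],
)

```text
clock: 14.75
position: [0.4979, 0.3034, 0.2027]
eef_rot: [179.8, -0.0, 93.0]
wrist_force: [2.0, -0.6, 3.0]
width: 0.0327
```

>>> play_rows(
  deltas=[
    [0, 0.1, 0.1, 0],
    [0, 0, 0, 0],
    [0, 0, 0, 0],
  ],
)

```text
clock: 15.05
position: [0.4988, 0.3035, 0.2018]
eef_rot: [179.9, -0.0, 93.0]
wrist_force: [1.0, -1.1, 6.5]
width: 0.0327
```

>>> play_rows(
  deltas=[
    [0, 0, 0, 0],
    [0, 0, 0, 0],
    [0, 0, 0, 0],
    [0, 0, 0, 0],
  ],
  grip=6.5,
)

```text
clock: 15.45
position: [0.4976, 0.3032, 0.1999]
eef_rot: [-179.9, 0.0, 93.0]
wrist_force: [0.5, -0.5, 0.7]
width: 0.0652
```

>>> play_rows(
  deltas=[
    [0, 0, -1, 0],
    [0, 0, -3, 0],
    [0, 0, -4, 0],
    [0, 0, -4, 0],
    [0, 0, -4, 0],
  ],
)

```text
clock: 15.95
position: [0.4978, 0.3032, 0.3629]
eef_rot: [180.0, -0.0, 93.0]
wrist_force: [0.8, 0.8, 0.9]
width: 0.0654
```

>>> play_rows(
  deltas=[
    [-4, 1, 0, 0],
    [-4.5, 1, 0, 0],
    [-4.5, 1, 0, 0],
    [-4.5, 1, 0, 0],
    [-4.5, 1, 0, 0],
  ],
)

```text
clock: 16.45
position: [0.5595, 0.0845, 0.3617]
eef_rot: [179.9, 0.0, 93.0]
wrist_force: [0.6, -0.0, -0.3]
width: 0.0653
```

```bash
python3 - <<'E'
from h import *
from workcell import telemetry, vision
o=telemetry.get_obs();print(o["position"],o["clock"],o["wrist_force"])
for n in("top","side"):
    im=vision.get_image(n); pickle.dump(im,open(f"{n}5.pkl","wb"));cv2.imwrite(f"pics/{n}5.png",im["frame"][:,:,::-1])
    if n=="top":crop(im,"k1.png",240,255,80,50,8)
    else:crop(im,"k2.png",225,215,75,65,8)
E
```

```text
[0.55946963 0.08453325 0.36169907] 16.45 [ 0.62494251 -0.01399185 -0.26953996]
```

View pics/k1.png

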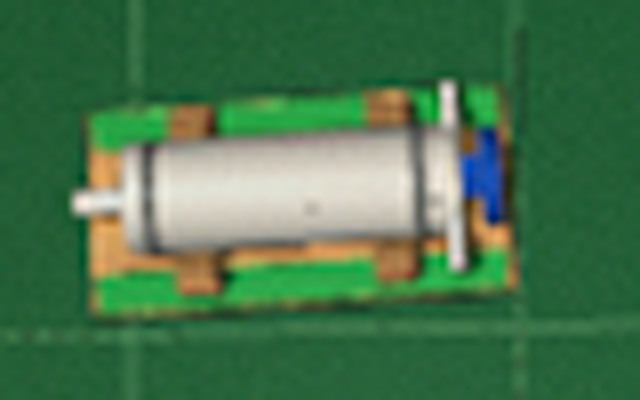

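View pics/k2.png

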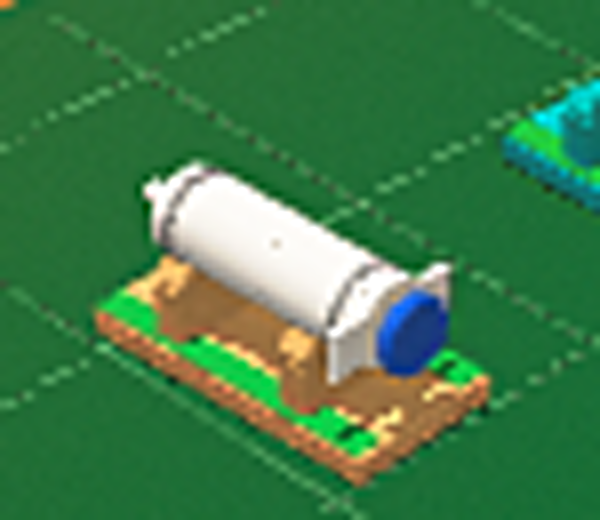

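View pics/top5.png

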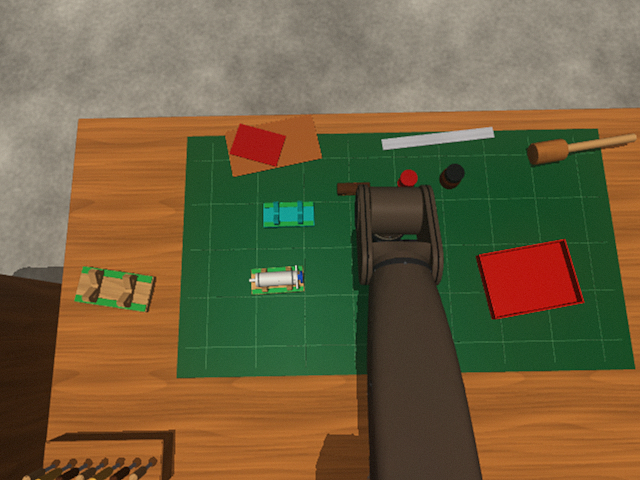

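```bash
python3 - <<'E'
from h import *
t=pickle.load(open("top5.pkl","rb"));s=pickle.load(open("side5.pkl","rb"))
p=back(t,np.array([(72,202),(502,175)])/8+[240,255],.045);d=p[0]-p[1];L=np.linalg.norm(d);print(p,"len",L,"stroke",.158-L+0, "yaw",np.degrees(np.arctan2(d[1],d[0])))
u=d/L;o=p[1]+u*.062;o2=p[0]-u*.066;print("origin",o,o2)
print("side plate",back(s,np.array([(412,334)])/8+[225,215],.045))
E
```

```text
[[0.49412221 0.37023235 0.045     ]
 [0.49978283 0.24120373 0.045     ]] len 0.1291527299142351 stroke 0.028847270085764903 yaw 92.51201563766983
origin [0.49706544 0.30314415 0.045     ] [0.49701492 0.30429578 0.045     ]
side plate [[0.50078317 0.24306047 0.045     ]]
```

>>> play_rows(
  deltas=[
    [0, 0, 0, 0],
    [0, 0, 0, 0],
  ],
)

```text
clock: 16.75
position: [0.5592, 0.0869, 0.361]
eef_rot: [180.0, -0.0, 93.0]
wrist_force: [0.2, -0.5, 0.4]
width: 0.0649
```

```bash
python3 -c "
from workcell import finish_job
print(finish_job())"
```

```text
the job is handed in; nothing more can be done
None
```

The plunger went fully home, so I laid the syringe in the smaller green-striped wooden rest and handed the job in at about 17 s of the 54 s allowed. The hand-in gives no verdict, so the result below rests on my own checks.

- **Plunger test:** I pushed with the fingers shut, in 1 mm steps. Drag read about 2 to 3 N all the way, with no stiffening part-way. It rose only at the rubber end, to a highest reading of 6.6 N against the 20 N limit.
- **Stroke:** Measured from the images, it came out at about 29 to 30 mm, both in the cradle and after placing. The low end is 28.8 mm, taken from the nominal lengths, against the 28 mm needed.
- **Placing:** The syringe lies in both V saddles at about (0.497, 0.304). That is within about 1 mm of the rest's centre, and its direction (92.5°) is within 0.5° of the rest's.
- **Clearance:** The gripper was about 22 cm away and touching nothing. In the last top picture the jar and spool stood where they started. The arm partly covered the slicker, and its visible end had not moved.
- **Disagreement:** The two cameras differed by 1 to 4 mm, within what the task allows.

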